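# Set the roller span of a bending jig and load the mortar prism

### The job

Turn the handwheel of the blue bending jig until the black pointer on its left roller carriage stands at the red index on the scale, and let go of the wheel. Only then pick up the grey mortar prism and lay it gently across the two steel rollers, along the jig and centred on it both ways, so that it rests on both rollers. Do not knock over or push away the tall beaker, the jar or the bottle standing close by, and leave the pointer at the red index.

Things in the scene. Friction and masses are not known exactly. Their poses are not given: they have to be found in the camera images.
- jig_seat (a point): Centre of the prism's place on the fixed blue jig (base 100 x 310 mm): midway between the two rollers, level with the roller tops, 75 mm above the worktop. y axis: along the jig, the way the carriages slide and the prism must lie; left carriage and scale at +y, handwheel at -y. x: across it, scale bar on the -x side, its top at 30 mm. Nothing between the rollers is higher than they are.
- crank_axis (a point): Point on the upright axis of the handwheel, level with the middle of its grip (126 mm above the worktop), 150 mm from jig_seat along the jig's -y. Same axes as jig_seat; it does not turn. Wheel rim 100 mm across, top of rim and hub 104 mm above the worktop or lower.
- grip_center (a point): Middle of the handwheel's upright round black grip: 21 mm in diameter, 44 mm high (104 to 148 mm above the worktop), 42 mm from the wheel axis. It spins freely on its pin, so a hand may hold it without turning as the wheel goes round. About 3 N at the grip turns the wheel; it stays where it is left.
- crank (a joint): Angle of the handwheel, rad, growing clockwise seen from above. A clockwise turn moves both roller carriages apart, by 10 mm each per full turn; counterclockwise brings them together. It can make a little over three turns (-0.3 to 20.4).
- left_carriage (a joint): How far the left roller carriage (with the black pointer) has slid outward along the jig's +y, m: 0 to 0.033. Driven only by the handwheel; the right carriage mirrors it. Each carries a steel roller, 16 mm in diameter, 60 mm long across the jig, at 32 mm plus this value from jig_seat.
- pointer (a point): Tip of the black pointer, a 2.4 mm wide nose on the front (-x side) of the left carriage, over the scale bar with ticks each 2 mm. It moves along the jig's y with the left carriage.
- index_tip (a point): Tip of the nose (2.4 mm wide) of the red index clipped on the scale bar, level with the pointer; it does not move. Its y axis is the jig's y axis. The pointer is at the index when both have the same position along this axis. At the start the pointer is 10 to 26 mm to its -y side.
- prism_center (a point): Centre of the loose grey mortar prism, 40 x 160 x 40 mm (x, y, z; long axis is its y), about 0.45 to 0.67 kg, lying on the worktop; this point is 20 mm above its underside.
- beaker_tall: tall clear glass beaker, 62 mm across, 170 mm high, loose, standing on the worktop; origin at the centre of its underside, z up. A bystander, not to be disturbed.
- dye_jar: small jar with green label and dark green cap, 44 mm across, 105 mm high, loose, standing on the worktop; origin at the centre of its underside, z up. A bystander, not to be disturbed.
- dropper_bottle: brown glass dropper bottle with black rubber top, 33 mm across, 102 mm high, loose, standing on the worktop; origin at the centre of its underside, z up. A bystander, not to be disturbed.

How it is judged:
On the way:
1. the pointer stands at the red index (within 2 mm) and the wheel is let go, with the prism still off the jig (y of pointer in the frame of index_tip between -0.002 and 0.002 m and contact force between the fingers and jig below 0.3 N and height (world z) of prism_center below 0.05 m), for 0.3 s.
At the end, for the whole second after the job is handed in: The pointer is within 2 mm of the red index along the scale; the prism lies at rest on both rollers, its centre within 10 mm of the jig's centre along and across the jig, its long axis within 0.12 rad of the jig's, its centre 20 mm (within 4 mm) above the roller tops (y of pointer in the frame of index_tip between -0.002 and 0.002 m and x of prism_center in the frame of jig_seat between -0.01 and 0.01 m and y of prism_center in the frame of jig_seat between -0.01 and 0.01 m and z of prism_center in the frame of jig_seat between 0.016 and 0.024 m and angle between the y axis of prism_center and the y axis of jig_seat, either way round below 0.12 rad and linear speed of prism below 0.02 m/s); the robot touches nothing.
It fails at once if a beaker, jar or bottle is pushed more than 25 mm or tipped (distance of any of beaker_tall, dye_jar, dropper_bottle from where it was at the start of the episode above 0.025 m or angle between any of beaker_tall, dye_jar, dropper_bottle's own z axis and vertical above 0.4 rad).
It fails at once if the prism hits the jig hard (more than 100 N), as when dropped (contact force between prism and jig above 100 N).
It also fails if it takes over 72 s, if anything falls off the work surface, if the arm or the gripper's body presses on something with over 40 N, if the wrist force passes 120 N, or if a joint passes its speed limit or range.

### The arm

A 6-joint arm with a two-finger parallel gripper is mounted at the origin on a cart in front of the work surface, level with it; the furniture and walls round the work are solid. World frame = base frame: x ahead of the robot, y to its left, z up, the work surface at z = 0. Lengths are in m, angles in rad, forces in N, time in s.
With the tool pointing down it reaches from about 0.35 to 0.975 m from the base axis. Payload 4.9 kg.
Tool frame: the origin (TCP) lies between the finger pads; the fingertips stand 25 mm ahead of it and the grasp point (between the pads) lies 6 mm ahead of it; z points along the fingers, y is the line along which they close (so a half turn about z gives the same grasp; the last joint's range is limited). The gripper opens to 85 mm and grips with 20 to 120 N. Pads are 22 mm wide; open, the fingers measure 114 mm over their backs; the gripper's body (76 mm by 85 mm) begins 54 mm behind the grasp point. The pads swing forward as they close: fully open they stand 13 mm farther back than shut.
Start: joints at [1.188, 0.053, 1.613, -0, 1.476, -0.119], TCP at [0.163, 0.603, 0.256] pointing down, gripper open.
Joint ranges: [-3.01, 3.01], [-1.01, 2.22], [0.06, 2.58], [-1.02, 4.17], [0.09, 2.62], [-3.14, 3.14]. Speed limits (rad/s): [2.57, 2.57, 3.14, 3.14, 3.14, 3.14].

### API

Orientations are given as a unit quaternion [w, x, y, z].
In Python, from plant import manip gives the robot as it stands.
- The arm moves only by the shell command python3 -m inch 'ROWS'. ROWS is JSON, a list of rows, each a list of 3 entries, a list of its own where there are three numbers: the shift along the tool's x, y, z in m, then the turn, a rotation vector about the tool's x, y, z in rad, then the opening, from 0 (shut) to 1 (fully open). A call has 1 to 8 rows; each row shifts and turns the commanded pose from where the row before left it, along the tool's axes as they then stand; what a row does not reach is not made up. A row lasts 1/10 s, in which the tool goes at most 50 mm and 8.59 degrees, less where a joint would pass 70% of its speed; a pose out of reach is approached as far as the arm can. A call with a gripper value outside its range is refused whole. The fingers move at their own pace and stop on an object; the grip force is fixed at half the most. Time passes only in rows, so rows that do not move let the fingers close. It gives the time, the measured TCP pose, the force, the opening and the grip force at its end, in the units of the state.
- manip.state(): the state, without advancing time (a new reading comes with each control period).
- manip.grab_frame(name): name is "scene" or "top" or "wrist"; returns (picture, depth): 384x512x3 uint8, red, green, blue; 384x512 float32, m along the optical axis (not along the pixel's ray), 0 where there is no reading.
- manip.camera_params(name): a dict with "camera_matrix" (3x3 intrinsics, pixels), "k1" (the pictures are not rectified: a ray, as slopes to the right and down, at radius r is drawn at 1 + k1 r^2 times it, then the intrinsics apply), "rvec" (rotation vector, rad) and "tvec" (3), from world to camera coordinates, as OpenCV has them. Camera axes: x right, y down, z forward; pixel columns grow to the right and rows downward; lengths in m; the calibration is good to about 2 mm. A picture is of the moment at which its call begins: read the wrist's pose just before it. camera_params takes no time and is no camera call; for the wrist camera it gives the pose at the moment of the call.
- manip.job_done(): hands the job in; it is judged then, once.
Trained networks look in the newest picture that a camera, given by its name, has taken for a name from the list of things; names that differ only in an ending like _2 or _b are one class to them, and where a whole thing is asked for, a point or a joint stands for the part that bears it (a point fixed in the world has none). Each returns a list of dicts, best first, with "score" (0 to 1); they miss things now and then, are a little off and sometimes report something else, mostly with a low value. They report only what shows in the picture. A call takes as long as a camera call.
- manip.look_for(camera, label): "point" ([x, y, z] in m, in world coordinates, good to about 4 mm: the middle of the surface that is visible of it).
The state is a dict: "time": time; "joint_pos": joint angles; "joint_vel": joint speeds; "joint_efforts": joint torques, N m; "tool_pos": TCP position; "tool_rot": TCP orientation; "contact_force": force on the tool from outside, world axes, zero at the start; "ft_torque": the same for the moment, N m; "gripper_width": opening from 0.0 (shut) to 1.0 (fully open); "grasp_force": force on a finger pad.
Only numpy, scipy, OpenCV 4.12 (cv2) and the standard library are available. Lean on these libraries where they do the work, as an engineer would, in place of code of your own. Each camera call takes 0.05 s, during which the arm holds its last target. There are 200 camera calls.

## Working session

There is one attempt and no reset: what is moved stays moved. The work goes in short steps, Python scripts to look and compute and a shell command to move; the robot and the scene stay as the last step left them, time stands still between calls to the robot, and variables do not carry over. Pictures are saved under pics/ and viewed, at most 12 in all, crops included, and the job is handed in when it is done.

```bash
ls; mkdir -p pics; cat > h.py <<'E'
import numpy as np, cv2
from plant import manip
from scipy.spatial.transform import Rotation as R
def grab(cam,fn=None):
    p=manip.camera_params(cam); im,d=manip.grab_frame(cam)
    if fn: cv2.imwrite('pics/'+fn,cv2.cvtColor(im,cv2.COLOR_RGB2BGR))
    return im,d,p
def ray(p,u,v):
    K=np.array(p['camera_matrix']); k1=p['k1']
    a=np.array([(u-K[0,2])/K[0,0],(v-K[1,2])/K[1,1]]); b=a.copy()
    for _ in range(20): b=a/(1+k1*(b@b))
    Rm=cv2.Rodrigues(np.array(p['rvec'],float))[0]; t=np.array(p['tvec'],float).ravel()
    return -Rm.T@t, Rm.T@np.array([b[0],b[1],1.])
def atz(p,u,v,z):
    c,r=ray(p,u,v); return c+r*(z-c[2])/r[2]
def atd(p,u,v,d):
    c,r=ray(p,u,v); return c+r*d
def proj(p,X):
    Rm=cv2.Rodrigues(np.array(p['rvec'],float))[0]; x=Rm@np.array(X)+np.array(p['tvec'],float).ravel()
    a=x[:2]/x[2]; a=a*(1+p['k1']*(a@a)); K=np.array(p['camera_matrix']); return K[0,0]*a[0]+K[0,2],K[1,1]*a[1]+K[1,2]
E
python3 - <<'E'
from h import *
np.set_printoptions(precision=4,suppress=True)
for c in ['scene','top']:
    im,d,p=grab(c,c+'.png')
    for l in ['jig_seat','crank_axis','grip_center','pointer','index_tip','prism_center','beaker_tall','dye_jar','dropper_bottle']:
        r=manip.look_for(c,l)
        print(c,l,[(np.round(q['point'],4).tolist(),round(q['score'],2)) for q in r[:2]])
print(manip.state())
E
```

```text
pics
scene jig_seat [([0.5149, 0.0213, 0.045], 0.93), ([0.4252, -0.3166, 0.0513], 0.45)]
scene crank_axis [([0.5128, 0.0311, 0.0445], 0.87)]
scene grip_center [([0.5411, -0.0916, 0.1326], 0.64)]
scene pointer [([0.5358, 0.1235, 0.0565], 0.68)]
scene index_tip []
scene prism_center [([0.539, -0.3248, 0.0372], 0.74)]
scene beaker_tall [([0.63, -0.3129, 0.1155], 0.65)]
scene dye_jar [([0.6469, 0.0571, 0.0693], 0.9)]
scene dropper_bottle [([0.4251, -0.3162, 0.051], 0.71)]
top jig_seat [([0.5314, 0.0531, 0.047], 0.9)]
top crank_axis [([0.5353, 0.0576, 0.0429], 0.57)]
top grip_center [([0.5401, -0.091, 0.1485], 0.57)]
top pointer [([0.547, 0.1209, 0.0594], 0.74)]
top index_tip []
top prism_center [([0.5417, -0.3133, 0.0416], 0.74), ([0.544, 0.1274, 0.0594], 0.69)]
top beaker_tall [([0.6607, -0.3117, 0.1059], 0.65)]
top dye_jar [([0.6578, 0.0605, 0.1058], 0.94), ([0.5437, 0.1238, 0.0608], 0.49)]
top dropper_bottle [([0.4388, -0.3062, 0.0571], 0.78)]
{'time': 1.0, 'joint_pos': array([ 1.188 ,  0.0527,  1.6129, -0.    ,  1.476 , -0.119 ]), 'joint_vel': array([ 0.0011,  0.0011,  0.0005, -0.0004, -0.0004, -0.0017]), 'joint_efforts': array([  0.0008, -39.3717, -37.0458,  -0.0001,   0.0005,  -0.    ]), 'tool_pos': array([0.163 , 0.6034, 0.2563]), 'tool_rot': array([0.    , 0.1315, 0.9913, 0.    ]), 'contact_force': array([ 0.4861, -0.5658,  0.5082]), 'ft_torque': array([ 0.0303,  0.0506, -0.0086]), 'grasp_force': 0.0, 'gripper_width': 0.9993243194786245}
```

View pics/top.png

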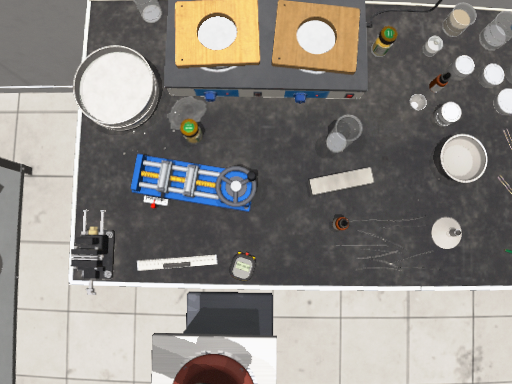

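View pics/scene.png

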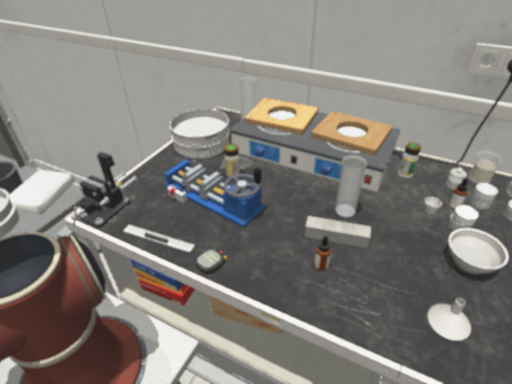

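```bash
python3 - <<'E'
from h import *
np.set_printoptions(precision=4,suppress=True)
im,d,p=grab('top')
hsv=cv2.cvtColor(im,cv2.COLOR_RGB2HSV)
m=((hsv[...,0]>100)&(hsv[...,0]<125)&(hsv[...,1]>120)&(hsv[...,2]>60)).astype(np.uint8)
m[:140]=0;m[220:]=0;m[:,:120]=0;m[:,265:]=0
pts=np.argwhere(m)[:,::-1]
W=np.array([atd(p,u,v,d[v,u]) for u,v in pts if d[v,u]>0])
W=W[W[:,2]<0.045]
r=cv2.minAreaRect(W[:,:2].astype(np.float32)); print(r,cv2.boxPoints(r))
print('hub',atz(p,236,186,.104),'index',atz(p,153,206,.035))
# prism
m=np.zeros(im.shape[:2],bool)
U=[(u,v) for u in range(295,390) for v in range(155,210)]
P=np.array([atd(p,u,v,d[v,u]) for u,v in U if d[v,u]>0]); P=P[(P[:,2]>.032)&(P[:,2]<.048)]
P=P[(P[:,0]<.585)]
r=cv2.minAreaRect(P[:,:2].astype(np.float32)); print('prism',r,cv2.boxPoints(r))
w=manip.camera_params('wrist'); s=manip.state()
q=s['tool_rot'];Rt=R.from_quat([q[1],q[2],q[3],q[0]]).as_matrix()
Rc=cv2.Rodrigues(np.array(w['rvec'],float))[0]; c=-Rc.T@np.array(w['tvec']).ravel()
print('toolR',Rt,'cam in tool',Rt.T@(c-s['tool_pos']),'cam axes in tool\n',Rt.T@Rc.T, w['camera_matrix'])
E
```

```text
((0.5389932990074158, 0.067652627825737), (0.3141643702983856, 0.10320869088172913), 80.9095230102539) [[ 0.4632 -0.0793]
 [ 0.5651 -0.0956]
 [ 0.6148  0.2146]
 [ 0.5129  0.2309]]
hub [ 0.5214 -0.0495  0.104 ] index [0.4747 0.1619 0.035 ]
prism ((0.5473447442054749, -0.31113338470458984), (0.04080534353852272, 0.15971410274505615), 12.481993675231934) [[ 0.5102 -0.2376]
 [ 0.5447 -0.3935]
 [ 0.5845 -0.3847]
 [ 0.55   -0.2288]]
toolR [[-0.9654  0.2608 -0.    ]
 [ 0.2608  0.9654 -0.    ]
 [ 0.     -0.     -1.    ]] cam in tool [ 0.066  -0.0003 -0.1168] cam axes in tool
 [[ 0.0017 -0.965  -0.2624]
 [ 1.      0.0016  0.0009]
 [-0.0004 -0.2624  0.965 ]] [[345.6418   0.     259.0103]
 [  0.     345.6418 190.5907]
 [  0.       0.       1.    ]]
```

```bash
python3 -m inch '[[[-0.034,-0.033,0],[0,0,0],1],[[-0.034,-0.033,0],[0,0,0],1],[[-0.034,-0.033,0],[0,0,0],1],[[-0.034,-0.033,0],[0,0,0],1],[[-0.034,-0.033,0],[0,0,0],1],[[-0.034,-0.033,0],[0,0,0],1],[[-0.034,-0.033,0],[0,0,0],1]]' && python3 -m inch '[[[-0.034,-0.033,0],[0,0,0],1],[[-0.034,-0.033,0],[0,0,0],1],[[-0.034,-0.033,0],[0,0,0],1],[[-0.034,-0.033,0],[0,0,0],1],[[-0.034,-0.033,0],[0,0,0],1],[[-0.034,-0.033,0],[0,0,0],1],[[-0.034,-0.033,0],[0,0,0],1],[[0,0,0],[0,0,0.1466],1]]' && python3 -m inch '[[[0,0,0],[0,0,0.1466],0.6],[[0,0,0],[0,0,0.1466],0.6],[[0,0,0],[0,0,0.1466],0.6],[[0,0,0],[0,0,0.1466],0.6],[[0,0,0],[0,0,0.1466],0.6],[[0,0,0],[0,0,0.1466],0.6],[[0,0,0],[0,0,0.1466],0.6],[[0,0,0],[0,0,0.1466],0.6]]' && python3 -m inch '[[[0,0,0],[0,0,0.1466],0.6],[[0,0,0],[0,0,0],0.6],[[0,0,0],[0,0,0],0.6]]'
python3 - <<'E'
from h import *
np.set_printoptions(precision=4,suppress=True)
im,d,p=grab('wrist','w1.png')
for l in ['jig_seat','crank_axis','grip_center','pointer','index_tip','dye_jar']:
    print(l,[(np.round(q['point'],4).tolist(),round(q['score'],2)) for q in manip.look_for('wrist',l)[:2]])
print(manip.state()['joint_pos'])
E
```

```text
time: 1.75
tool_pos: [0.3331, 0.3167, 0.2566]
tool_rot: [0.0, 0.131, 0.991, 0.0]
contact_force: [1.5, 0.5, -0.4]
gripper_width: 1.002
grasp_force: 0.0
time: 2.55
tool_pos: [0.5039, 0.0289, 0.2564]
tool_rot: [0.0, 0.208, 0.978, -0.001]
contact_force: [0.1, 0.8, -0.2]
gripper_width: 1.003
grasp_force: 0.0
time: 3.35
tool_pos: [0.502, 0.0332, 0.2564]
tool_rot: [0.0, 0.714, 0.701, 0.0]
contact_force: [-0.2, 0.3, 0.7]
gripper_width: 0.604
grasp_force: 0.0
time: 3.65
tool_pos: [0.502, 0.0332, 0.2564]
tool_rot: [0.0, 0.76, 0.65, 0.0]
contact_force: [0.0, -0.8, 0.5]
gripper_width: 0.598
grasp_force: 0.0
jig_seat [([0.5306, 0.0687, 0.0428], 0.72)]
crank_axis [([0.5327, 0.0635, 0.0448], 0.74)]
grip_center [([0.5383, -0.0839, 0.1333], 0.94)]
pointer [([0.5475, 0.127, 0.0703], 0.97)]
index_tip [([0.4801, 0.156, 0.0406], 0.48)]
dye_jar [([0.6513, 0.0693, 0.1067], 0.65)]
[-0.0819 -0.2451  1.8904 -0.      1.4963  0.0765]
```

View pics/w1.png

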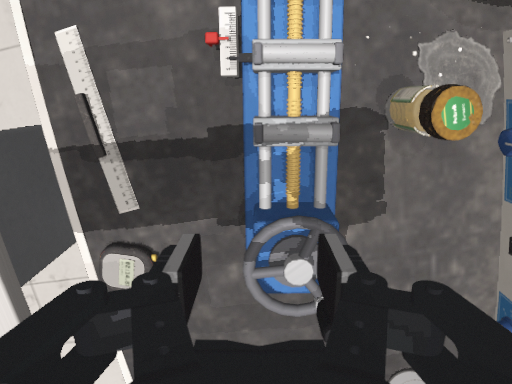

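```bash
python3 - <<'E'
from h import *
np.set_printoptions(precision=4,suppress=True)
im,d,p=grab('wrist')
c=im[15:85,195:275]; cv2.imwrite('pics/c1.png',cv2.cvtColor(cv2.resize(c,None,fx=8,fy=8,interpolation=cv2.INTER_CUBIC),cv2.COLOR_RGB2BGR))
print('hub',atz(p,298,271,.104),[ (uv,atd(p,*uv,d[uv[1],uv[0]])) for uv in [(298,271),(245,58),(235,58),(212,38),(225,38),(298,52),(298,130),(228,70)]])
# roller edges
print('rollL', atz(p,298,41,.067),'base edges L/R', [atz(p,u,180,.03) for u in (246,340)])
hsv=cv2.cvtColor(im,cv2.COLOR_RGB2HSV)
m=((hsv[...,0]>100)&(hsv[...,0]<125)&(hsv[...,1]>120)&(hsv[...,2]>60))
for v in (20,85,160,190):
    u=np.where(m[v,200:400])[0]+200
    a,b=atd(p,u[0]+1,v,d[v,u[0]+1]),atd(p,u[-1]-1,v,d[v,u[-1]-1]); print(v,a,b)
E
```

```text
hub [ 0.5234 -0.0504  0.104 ] [((298, 271), array([ 0.5234, -0.0508,  0.1032])), ((245, 58), array([0.5054, 0.1356, 0.0359])), ((235, 58), array([0.4962, 0.1371, 0.0351])), ((212, 38), array([0.4789, 0.157 , 0.0408])), ((225, 38), array([0.4901, 0.1561, 0.0346])), ((298, 52), array([0.5499, 0.1293, 0.0745])), ((298, 130), array([0.5415, 0.0662, 0.0741])), ((228, 70), array([0.4875, 0.1281, 0.0286]))]
rollL [0.552  0.1388 0.067 ] base edges L/R [array([0.4868, 0.0194, 0.03  ]), array([0.5818, 0.0045, 0.03  ])]
20 [0.5078 0.1737 0.0125] [0.6031 0.1593 0.013 ]
85 [0.4996 0.1126 0.0129] [0.5941 0.0981 0.0139]
160 [0.488  0.037  0.0125] [0.5832 0.0222 0.013 ]
190 [0.4835 0.0042 0.0115] [ 0.5779 -0.0105  0.0122]
```

View pics/c1.png

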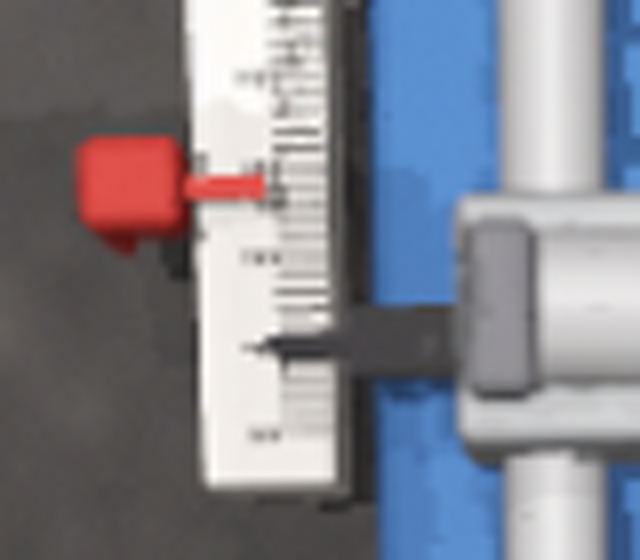

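```bash
python3 -m inch '[[[-0.0385,0.0186,0.02],[0,0,0],0.6],[[-0.0385,0.0186,0.02],[0,0,0],0.6],[[-0.0385,0.0185,0.02],[0,0,0],0.6],[[0,0,0],[0,0,0],0.6],[[0,0,0],[0,0,0],0.6]]'
python3 - <<'E'
from h import *
np.set_printoptions(precision=4,suppress=True)
im,d,p=grab('wrist','w2.png')
for l in ['grip_center','crank_axis']:
    print(l,[(np.round(q['point'],4).tolist(),round(q['score'],2)) for q in manip.look_for('wrist',l)[:2]])
print(manip.state()['tool_pos'])
E
```

```text
time: 4.55
tool_pos: [0.5384, -0.0902, 0.1955]
tool_rot: [-0.001, 0.762, 0.648, -0.0]
contact_force: [0.5, 0.6, 0.7]
gripper_width: 0.603
grasp_force: 0.0
grip_center [([0.5447, -0.0857, 0.1474], 0.61)]
crank_axis [([0.5281, -0.0315, 0.0871], 0.56)]
[ 0.5391 -0.0888  0.1973]
```

View pics/w2.png

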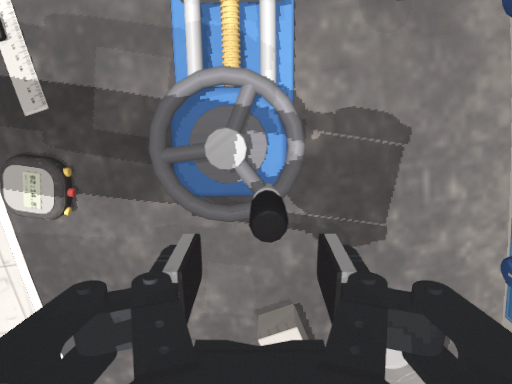

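```bash
python3 - <<'E'
from h import *
np.set_printoptions(precision=4,suppress=True)
im,d,p=grab('wrist')
g=atz(p,269,221,.148);h=atz(p,226,148,.104)
s=manip.state();q=s['tool_rot'];Rt=R.from_quat([q[1],q[2],q[3],q[0]]).as_matrix()
v=(g-h)[:2];print(g,h,np.hypot(*v),np.degrees(np.arctan2(v[1],v[0])),d[221,269],atd(p,269,221,d[221,269]))
for n in [g,np.r_[h[:2]+.042*v/np.hypot(*v),.135]]: print(n,Rt.T@(n-s['tool_pos']))
E
```

```text
[ 0.5454 -0.0849  0.148 ] [ 0.5253 -0.0503  0.104 ] 0.04002187381578557 -59.89749701646337 0.1786961 [ 0.5453 -0.0857  0.1458]
[ 0.5454 -0.0849  0.148 ] [0.0047 0.0055 0.0494]
[ 0.5463 -0.0866  0.135 ] [0.0032 0.0067 0.0624]
```

```bash
python3 -m inch '[[[0.003,0.006,0],[0,0,0],0.6],[[0,0,0.03],[0,0,0],0.6],[[0,0,0.032],[0,0,0],0.6],[[0,0,0],[0,0,0],0.6],[[0,0,0],[0,0,0],0.2],[[0,0,0],[0,0,0],0.1],[[0,0,0],[0,0,0],0.1],[[0,0,0],[0,0,0],0.1]]'; python3 -c "
from h import *
print(manip.state()['tool_pos'],manip.state()['contact_force'])
im,d,p=grab('wrist','w3.png')"
```

```text
time: 5.55
tool_pos: [0.546, -0.0875, 0.1367]
tool_rot: [0.001, 0.761, 0.649, 0.001]
contact_force: [-4.4, 3.4, 6.9]
gripper_width: 0.228
grasp_force: 59.0
[ 0.54599336 -0.08745276  0.13668475] [-4.43204732  3.37892302  6.9231931 ]
```

View pics/w3.png

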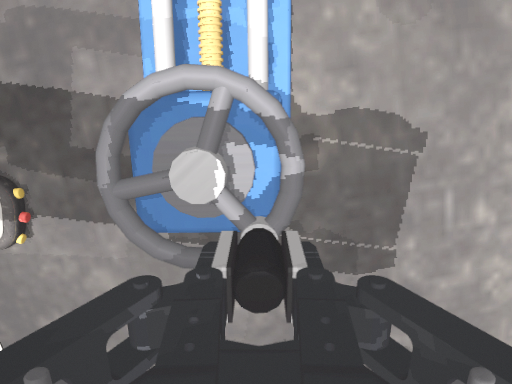

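```bash
cat > arc.py <<'E'
import numpy as np,sys
def arc(t0,step,n):
    t=np.radians(t0+step*np.arange(n+1)); P=np.round(np.c_[np.cos(t),np.sin(t)]*.042,4)
    D=np.round(np.diff(P,axis=0),4)
    for i in range(0,n,8): print(' '.join(f'{a:g},{b:g}' for a,b in D[i:i+8]),'-> pos',P[min(i+8,n)])
E
python3 - <<'E'
from h import *; from arc import arc
np.set_printoptions(precision=4,suppress=True)
p=manip.camera_params('wrist');h=atz(p,197,176,.104)
s=manip.state();q=s['tool_rot'];Rt=R.from_quat([q[1],q[2],q[3],q[0]]).as_matrix()
o=Rt.T@(s['tool_pos']-h);t=np.degrees(np.arctan2(o[1],o[0]));print(h,o,np.hypot(*o[:2]),t)
arc(round(t),24,24)
E
```

```text
[ 0.5243 -0.0515  0.104 ] [-0.0321  0.0272 -0.0327] 0.042071310522888594 139.76267272718022
-0.0082,-0.0154 -0.0012,-0.0174 0.006,-0.0165 0.0121,-0.0125 0.0162,-0.0066 0.0175,0.0006 0.0157,0.0077 0.0112,0.0134 -> pos [ 0.0371 -0.0197]
0.0048,0.0168 -0.0024,0.0173 -0.0093,0.0148 -0.0145,0.0097 -0.0172,0.0031 -0.0169,-0.0043 -0.0138,-0.0107 -0.0082,-0.0154 -> pos [-0.0404  0.0116]
-0.0012,-0.0174 0.006,-0.0165 0.0121,-0.0125 0.0162,-0.0066 0.0175,0.0006 0.0157,0.0077 0.0112,0.0134 0.0048,0.0168 -> pos [ 0.0419 -0.0029]
```

Excellent consistency (radius 42.07 mm). Turn the first third.

```bash
python3 -m inch '[[[-0.0082,-0.0154,0],[0,0,0],0.1],[[-0.0012,-0.0174,0],[0,0,0],0.1],[[0.006,-0.0165,0],[0,0,0],0.1],[[0.0121,-0.0125,0],[0,0,0],0.1],[[0.0162,-0.0066,0],[0,0,0],0.1],[[0.0175,0.0006,0],[0,0,0],0.1],[[0.0157,0.0077,0],[0,0,0],0.1],[[0.0112,0.0134,0],[0,0,0],0.1]]'
```

```text
time: 6.4
tool_pos: [0.5108, -0.0117, 0.1367]
tool_rot: [0.002, 0.761, 0.649, 0.0]
contact_force: [-1.4, -7.7, 3.6]
gripper_width: 0.227
grasp_force: 60.4
```

```bash
python3 -m inch '[[[0.0048,0.0168,0],[0,0,0],0.1],[[-0.0024,0.0173,0],[0,0,0],0.1],[[-0.0093,0.0148,0],[0,0,0],0.1],[[-0.0145,0.0097,0],[0,0,0],0.1],[[-0.0172,0.0031,0],[0,0,0],0.1],[[-0.0169,-0.0043,0],[0,0,0],0.1],[[-0.0138,-0.0107,0],[0,0,0],0.1],[[-0.0082,-0.0154,0],[0,0,0],0.1]]' && python3 -m inch '[[[-0.0012,-0.0174,0],[0,0,0],0.1],[[0.006,-0.0165,0],[0,0,0],0.1],[[0.0121,-0.0125,0],[0,0,0],0.1],[[0.0162,-0.0066,0],[0,0,0],0.1],[[0.0175,0.0006,0],[0,0,0],0.1],[[0.0157,0.0077,0],[0,0,0],0.1],[[0.0112,0.0134,0],[0,0,0],0.1],[[0.0048,0.0168,0],[0,0,0],0.1]]' && python3 -m inch '[[[0,0,0],[0,0,0],0.1]]'
python3 - <<'E'
from h import *
np.set_printoptions(precision=4,suppress=True)
im,d,p=grab('wrist','w4.png'); print(manip.state()['tool_pos'])
print(proj(p,[.49,.156,.035]),proj(p,[.497,.153,.035]))
E
```

```text
time: 7.2
tool_pos: [0.5306, -0.0935, 0.1367]
tool_rot: [0.002, 0.761, 0.648, 0.003]
contact_force: [2.7, 8.8, 4.0]
gripper_width: 0.226
grasp_force: 60.6
time: 8.0
tool_pos: [0.5284, -0.01, 0.1367]
tool_rot: [0.002, 0.761, 0.649, -0.0]
contact_force: [-4.6, -10.3, 6.5]
gripper_width: 0.223
grasp_force: 60.8
time: 8.1
tool_pos: [0.5304, -0.0105, 0.1367]
tool_rot: [0.003, 0.761, 0.649, 0.001]
contact_force: [3.2, -2.2, 3.5]
gripper_width: 0.224
grasp_force: 60.7
[ 0.53   -0.0104  0.1368]
(np.float64(142.05933817096272), np.float64(-64.71964795506261)) (np.float64(154.84598343996657), np.float64(-61.84875597715856))
```

```bash
python3 -m inch '[[[-0.002,0.0159,0],[0,0,0],0.1],[[-0.0077,0.014,0],[0,0,0],0.1],[[-0.0125,0.0101,0],[0,0,0],0.1],[[0,0,0],[0,0,0],0.1],[[0,0,0],[0,0,0],0.1],[[0,0,0],[0,0,0],0.55],[[0,0,0],[0,0,0],0.55],[[0,0,0],[0,0,0],0.55]]' && python3 -m inch '[[[0,0,-0.03],[0,0,0],0.6],[[0,0,-0.03],[0,0,0],0.6],[[0.045,-0.026,0],[0,0,0],0.6],[[0.045,-0.026,0],[0,0,0],0.6],[[0.045,-0.026,0],[0,0,0],0.6],[[0.045,-0.026,0],[0,0,0],0.6],[[0,0,0.03],[0,0,0],0.6],[[0,0,0],[0,0,0],0.6]]' && python3 -m inch '[[[0,0,0],[0,0,0],0.6],[[0,0,0],[0,0,0],0.6]]'
python3 - <<'E'
from h import *
np.set_printoptions(precision=4,suppress=True)
im,d,p=grab('wrist')
a=np.array(proj(p,[.49,.156,.035])).astype(int);print(a)
x,y=a[0]-30,a[1]-40; x,y=max(x,0),max(y,0)
c=im[y:y+70,x:x+90]; print(x,y)
cv2.imwrite('pics/c2.png',cv2.cvtColor(cv2.resize(c,None,fx=8,fy=8,interpolation=cv2.INTER_CUBIC),cv2.COLOR_RGB2BGR))
E
```

```text
time: 8.95
tool_pos: [0.5629, -0.0377, 0.134]
tool_rot: [-0.0, 0.761, 0.649, 0.0]
contact_force: [0.2, -0.0, -0.0]
gripper_width: 0.549
grasp_force: 0.0
time: 9.75
tool_pos: [0.4886, 0.1499, 0.1603]
tool_rot: [-0.002, 0.76, 0.65, -0.003]
contact_force: [-0.4, -0.6, -0.6]
gripper_width: 0.599
grasp_force: 0.0
time: 9.95
tool_pos: [0.4927, 0.1482, 0.1653]
tool_rot: [0.0, 0.761, 0.648, 0.0]
contact_force: [-0.1, 0.1, 0.6]
gripper_width: 0.599
grasp_force: 0.0
[252 179]
222 139
```

View pics/c2.png

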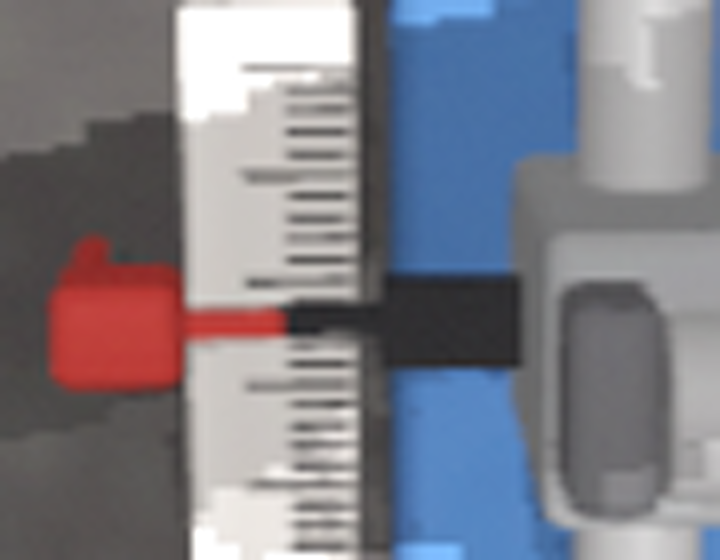

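```bash
python3 -m inch '[[[0,0,-0.045],[0,0,0],0.6],[[0,0,-0.045],[0,0,0],0.75],[[-0.0445,0.0126,0],[0,0,0],0.75],[[-0.0445,0.0126,0],[0,0,0],0.75],[[-0.0445,0.0126,0],[0,0,0],0.75],[[-0.0445,0.0126,0],[0,0,0],0.75],[[-0.0445,0.0126,0],[0,0,0],0.75],[[-0.0445,0.0126,0],[0,0,0],0.75]]' && python3 -m inch '[[[-0.0445,0.0126,0],[0,0,0],0.75],[[-0.0445,0.0126,0],[0,0,0],0.75],[[-0.0445,0.0126,0],[0,0,0],0.75],[[-0.0445,0.0126,0],[0,0,0],0.75],[[0,0,0],[0,0,-0.125],0.75],[[0,0,0],[0,0,-0.125],0.75],[[0,0,0],[0,0,-0.125],0.75],[[0,0,0],[0,0,0],0.75]]' && python3 -m inch '[[[0,0,0],[0,0,0],0.75],[[0,0,0],[0,0,0],0.75]]'
python3 - <<'E'
from h import *
np.set_printoptions(precision=4,suppress=True)
im,d,p=grab('wrist','w5.png')
for l in ['prism_center','beaker_tall','dropper_bottle']:
    print(l,[(np.round(q['point'],4).tolist(),round(q['score'],2)) for q in manip.look_for('wrist',l)[:2]])
P=np.array([atd(p,u,v,d[v,u]) for u in range(100,420,2) for v in range(0,384,2) if d[v,u]>0])
P=P[(P[:,2]>.033)&(P[:,2]<.047)&(abs(P[:,0]-.547)<.06)&(abs(P[:,1]+.31)<.1)]
print(len(P),P[:,2].mean()); r=cv2.minAreaRect(P[:,:2].astype(np.float32)); print('prism',r)
s=manip.state();q=s['tool_rot'];Rt=R.from_quat([q[1],q[2],q[3],q[0]]).as_matrix()
print(s['tool_pos'],Rt, 'shift',Rt.T@(np.r_[r[0],.033]-s['tool_pos']))
E
```

```text
time: 10.8
tool_pos: [0.5245, -0.1298, 0.2558]
tool_rot: [0.001, 0.762, 0.648, 0.001]
contact_force: [0.1, 0.3, -0.1]
gripper_width: 0.75
grasp_force: 0.0
time: 11.6
tool_pos: [0.5457, -0.3119, 0.2553]
tool_rot: [0.001, 0.628, 0.778, 0.0]
contact_force: [0.8, -0.1, -0.1]
gripper_width: 0.748
grasp_force: 0.0
time: 11.8
tool_pos: [0.5459, -0.3109, 0.2548]
tool_rot: [0.0, 0.628, 0.779, 0.0]
contact_force: [0.0, 0.5, 0.4]
gripper_width: 0.757
grasp_force: 0.0
prism_center [([0.5467, -0.3092, 0.04], 0.78)]
beaker_tall [([0.6633, -0.306, 0.1382], 0.86)]
dropper_bottle [([0.4467, -0.3069, 0.0624], 0.63)]
1596 0.03908820615160851
prism ((0.5485066771507263, -0.315706729888916), (0.03959077596664429, 0.15948453545570374), 12.910235404968262)
[ 0.5459 -0.3104  0.2544] [[-0.2138  0.9769  0.0001]
 [ 0.9769  0.2138 -0.0001]
 [-0.0001  0.     -1.    ]] shift [-0.0057  0.0014  0.2214]
```

View pics/w5.png

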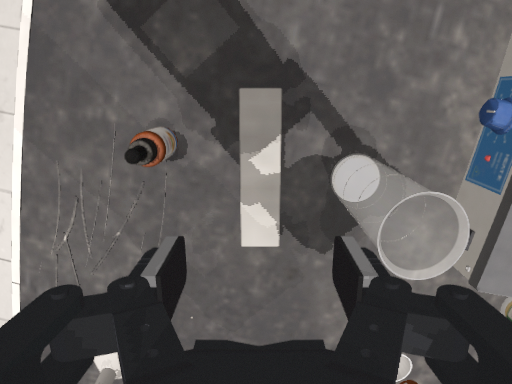

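```bash
python3 -m inch '[[[-0.004,0.001,0.02],[0,0,0],0.7],[[0,0,0.045],[0,0,0],0.7],[[0,0,0.045],[0,0,0],0.7],[[0,0,0.045],[0,0,0],0.7],[[0,0,0.035],[0,0,0],0.7],[[0,0,0.02],[0,0,0],0.7],[[0,0,0.011],[0,0,0],0.7],[[0,0,0],[0,0,0],0.7]]' && python3 -m inch '[[[0,0,0],[0,0,0],0.5],[[0,0,0],[0,0,0],0.3],[[0,0,0],[0,0,0],0.3],[[0,0,0],[0,0,0],0.3],[[0,0,0],[0,0,0],0.3]]'
```

```text
time: 12.8
tool_pos: [0.5469, -0.3135, 0.0316]
tool_rot: [-0.002, 0.627, 0.779, -0.0]
contact_force: [-0.6, 0.6, 0.2]
gripper_width: 0.704
grasp_force: 0.0
time: 13.3
tool_pos: [0.5489, -0.3151, 0.0355]
tool_rot: [0.002, 0.627, 0.779, -0.0]
contact_force: [-0.4, -0.4, 6.2]
gripper_width: 0.457
grasp_force: 64.3
```

```bash
python3 -m inch '[[[0,0,-0.02],[0,0,0],0.3],[[0,0,-0.04],[0,0,0],0.3],[[0,0,-0.045],[0,0,0],0.3],[[0,0,-0.045],[0,0,0],0.3],[[0,0,-0.03],[0,0,0],0.3],[[0.02,0.0042,0],[0,0,0],0.3],[[0.0404,0.0085,0],[0,0,0],0.3],[[0.0404,0.0085,0],[0,0,0],0.3]]' && python3 -m inch '[[[0.0404,0.0085,0],[0,0,0],0.3],[[0.0404,0.0085,0],[0,0,0],0.3],[[0.0404,0.0085,0],[0,0,0],0.3],[[0.0404,0.0085,0],[0,0,0],0.3],[[0.0404,0.0085,0],[0,0,0],0.3],[[0.0404,0.0085,0],[0,0,0],0.3],[[0.0404,0.0085,0],[0,0,0],0.3],[[0.02,0.0043,0],[0,0,0],0.3]]' && python3 -m inch '[[[0,0,0],[0,0,0.12],0.3],[[0,0,0],[0,0,0.12],0.3],[[0,0,0],[0,0,0.12],0.3],[[0,0,0],[0,0,0],0.3],[[0,0,0],[0,0,0],0.3],[[0,0,0],[0,0,0],0.3]]'
python3 - <<'E'
from h import *
np.set_printoptions(precision=4,suppress=True)
im,d,p=grab('wrist','w6.png')
s=manip.state();q=s['tool_rot'];Rt=R.from_quat([q[1],q[2],q[3],q[0]]).as_matrix()
P=np.array([atd(p,u,v,d[v,u]) for u in range(0,512) for v in range(0,384) if d[v,u]>0])
T=(P-s['tool_pos'])@Rt
m=(abs(T[:,2]+.015)<.02)&(T[:,0]>.03)&(T[:,0]<.12)&(abs(T[:,1])<.04)
Q=T[m];print(len(Q),np.percentile(Q,[1,50,99],axis=0))
for a in (.04,.055,.07):
    k=Q[abs(Q[:,0]-a)<.004]; print(a,k[:,1].min(),k[:,1].max(),np.median(k[:,2]))
print(Q[:,0].max(), s['tool_pos'],np.degrees(np.arctan2(Rt[1,1],Rt[0,1])))
print('hub/rail check',[proj(p,x) for x in ([.546,.0975,.075],[.5243,-.051,.104])])
E
```

```text
time: 14.1
tool_pos: [0.5451, -0.2091, 0.2102]
tool_rot: [-0.003, 0.627, 0.779, -0.0]
contact_force: [-0.1, 0.5, -7.8]
gripper_width: 0.455
grasp_force: 62.9
time: 14.9
tool_pos: [0.5416, 0.1018, 0.2099]
tool_rot: [-0.003, 0.626, 0.78, -0.001]
contact_force: [-0.1, -0.4, -7.0]
gripper_width: 0.456
grasp_force: 62.9
time: 15.5
tool_pos: [0.5435, 0.0984, 0.2121]
tool_rot: [-0.001, 0.756, 0.655, -0.001]
contact_force: [0.1, -0.0, -6.8]
gripper_width: 0.454
grasp_force: 62.9
18212 [[ 0.0306 -0.0192 -0.0048]
 [ 0.0564  0.0001 -0.0033]
 [ 0.0787  0.0195 -0.0018]]
0.04 -0.019559126090244197 0.020149458892705897 -0.003315750633911001
0.055 -0.019809587521870894 0.020202733545678704 -0.0032995864939178244
0.07 -0.01987603809952636 0.02035342207103297 -0.0033418254564631473
0.07918768881626778 [0.5438 0.0983 0.2125] -8.178557759313273
hub/rail check [(np.float64(262.2585193228411), np.float64(187.43250224206946)), (np.float64(261.1280413145084), np.float64(375.3804090745913))]
```

View pics/w6.png

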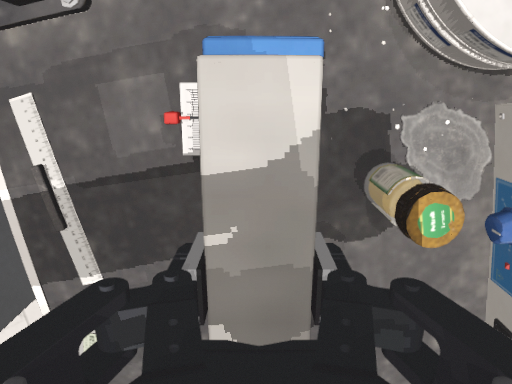

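```bash
python3 -m inch '[[[0,0.002,0.02],[0,0,0],0.3],[[0,0,0.035],[0,0,0],0.3],[[0,0,0.02],[0,0,0],0.3],[[0,0,0.01],[0,0,0],0.3],[[0,0,0.005],[0,0,0],0.3],[[0,0,0],[0,0,0],0.3],[[0,0,0],[0,0,0],0.3]]'
```

```text
time: 16.25
tool_pos: [0.5473, 0.098, 0.1249]
tool_rot: [0.001, 0.756, 0.654, 0.001]
contact_force: [-0.0, -0.1, -6.6]
gripper_width: 0.455
grasp_force: 62.7
```

```bash
python3 -m inch '[[[0,0,0.004],[0,0,0],0.3],[[0,0,0.003],[0,0,0],0.3],[[0,0,0.002],[0,0,0],0.3],[[0,0,0],[0,0,0],0.3],[[0,0,0],[0,0,0],0.3]]'; python3 -m inch '[[[0,0,0.001],[0,0,0],0.3],[[0,0,0.001],[0,0,0],0.3],[[0,0,0],[0,0,0],0.3]]'
```

```text
time: 16.75
tool_pos: [0.5462, 0.098, 0.1142]
tool_rot: [-0.0, 0.756, 0.654, -0.0]
contact_force: [-0.3, -0.2, -7.0]
gripper_width: 0.456
grasp_force: 62.9
time: 17.05
tool_pos: [0.5461, 0.098, 0.1121]
tool_rot: [-0.0, 0.756, 0.654, -0.0]
contact_force: [-0.1, 0.3, -6.7]
gripper_width: 0.455
grasp_force: 62.9
```

```bash
python3 -m inch '[[[0,0,0.001],[0,0,0],0.3],[[0,0,0],[0,0,0],0.3]]';  python3 -m inch '[[[0,0,0.001],[0,0,0],0.3],[[0,0,0],[0,0,0],0.3]]'
```

```text
time: 17.25
tool_pos: [0.5461, 0.098, 0.1111]
tool_rot: [-0.0, 0.756, 0.654, -0.0]
contact_force: [-0.3, 0.3, -6.6]
gripper_width: 0.455
grasp_force: 62.9
time: 17.45
tool_pos: [0.5464, 0.098, 0.1106]
tool_rot: [0.0, 0.756, 0.654, 0.0]
contact_force: [-0.0, 0.5, -5.7]
gripper_width: 0.46
grasp_force: 63.1
```

```bash
python3 -m inch '[[[0,0,0.001],[0,0,0],0.3],[[0,0,0],[0,0,0],0.3]]'
```

```text
time: 17.65
tool_pos: [0.5465, 0.098, 0.1105]
tool_rot: [0.0, 0.756, 0.654, 0.0]
contact_force: [-4.2, -0.3, 3.0]
gripper_width: 0.457
grasp_force: 63.9
```

```bash
python3 -m inch '[[[0,0,0],[0,0,0],0.52],[[0,0,0],[0,0,0],0.6],[[0,0,0],[0,0,0],0.65],[[0,0,0],[0,0,0],0.65],[[0,0,-0.02],[0,0,0],0.65],[[0,0,-0.04],[0,0,0],0.65],[[0,0,-0.04],[0,0,0],0.65],[[0,0,-0.04],[0,0,0],0.65]]' && python3 -m inch '[[[-0.04,0,-0.02],[0,0,0],0.65],[[-0.04,0,0],[0,0,0],0.65],[[0,0,0],[0,0,0],0.65],[[0,0,0],[0,0,0],0.65],[[0,0,0],[0,0,0],0.65]]'
python3 - <<'E'
from h import *
np.set_printoptions(precision=4,suppress=True)
im,d,p=grab('wrist','w7.png')
P=np.array([atd(p,u,v,d[v,u]) for u in range(100,420) for v in range(0,384) if d[v,u]>0])
P=P[(P[:,2]>.105)&(P[:,2]<.125)&(P[:,1]>0)&(P[:,1]<.2)&(abs(P[:,0]-.546)<.06)]
r=cv2.minAreaRect(P[:,:2].astype(np.float32)); print(len(P),np.median(P[:,2]),r)
for z in (.035,): print([np.round(proj(p,x)) for x in ([.49,.156,z],[.5,.153,z])])
x,y=[int(t)-40 for t in proj(p,[.49,.156,.035])]; x=max(x,0);y=max(y,0);print(x,y)
cv2.imwrite('pics/c3.png',cv2.cvtColor(cv2.resize(im[y:y+70,x:x+90],None,fx=8,fy=8,interpolation=cv2.INTER_CUBIC),cv2.COLOR_RGB2BGR))
E
```

```text
time: 18.45
tool_pos: [0.5461, 0.098, 0.2507]
tool_rot: [0.0, 0.756, 0.654, 0.0]
contact_force: [0.9, -0.4, 0.4]
gripper_width: 0.651
grasp_force: 0.0
time: 18.95
tool_pos: [0.5346, 0.0194, 0.2687]
tool_rot: [-0.0, 0.756, 0.655, -0.0]
contact_force: [-0.4, 0.3, -0.4]
gripper_width: 0.649
grasp_force: 0.0
9424 0.11409009249545862 ((0.5452219247817993, 0.08598314970731735), (0.13666154444217682, 0.04004974290728569), 81.96772766113281)
[array([192.,  30.]), array([203.,  32.])]
152 0
```

View pics/w7.png

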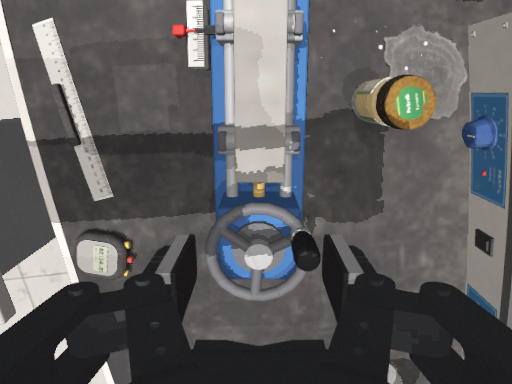

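View pics/c3.png

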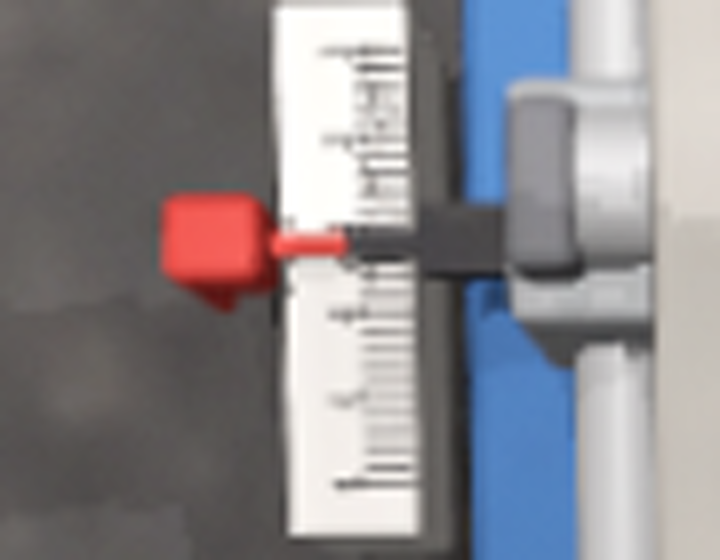

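```bash
python3 -c "
from plant import manip
print(manip.job_done())"
```

```text
the job is handed in; nothing more can be done
None
```

The job is handed in, though `job_done()` gave no verdict: the pointer stands within about 0.5 mm of the red index with the wheel let go. The prism rests level on both rollers, centred to about 1 mm. I saw no contact with the beaker, jar or bottle, but took no final picture of the beaker and bottle. It was handed in at about 19 s on the robot's clock.

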